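Jack up the tilting painting board and hold it

ROBOT

A 6-joint arm with a two-finger parallel gripper is mounted at the origin on the work surface; the furniture and walls round the work are solid. World frame = base frame: x ahead of the robot, y to its left, z up, the work surface at z = 0. Lengths are in mm, angles in degrees, forces in N, time in s.
With the tool pointing down it reaches from about 350 to 850 mm from the base axis. Payload 8.1 kg.
Tool frame: the origin (TCP) lies at the very end of the fingers, on their centre line; the grasp point (between the pads) lies 19 mm behind it; z points along the fingers, y is the direction in which the jaws open and shut (so a half turn about z gives the same grasp; the last joint's range is limited). The gripper opens to 85 mm and grips with 20 to 120 N. Pads are 22 mm wide; open, the fingers measure 114 mm over their backs; the gripper's body (76 mm by 85 mm) begins 54 mm behind the grasp point. The pads swing forward as they close: fully open they stand 13 mm farther back than shut.
Start: joints at [-73.362, 7.471, 85.268, -0, 87.261, -4.893], TCP at [220.23, -558.125, 231.292] pointing down, gripper open.
Joint ranges: [-169.43, 169.43], [-51.17, 129.36], [1.28, 143.12], [-76.62, 256.62], [0, 156.53], [-152.29, 152.29]. Speed limits (degrees/s): [136.94, 136.94, 159.86, 180, 180, 180].

INTERFACE

Orientations are given as [roll, pitch, yaw] about the fixed x, y, z axes, in that order (R = Rz(yaw) Ry(pitch) Rx(roll)).
In Python, from bench import r, eyes gives the robot as it stands. The module is installed in compiled form; this text tells all that it offers.
- The arm moves only by the tool play_rows, never from a script. Its argument "deltas" is a list of rows, each a list of 3 entries, a list of its own where there are three numbers: the shift along the tool's x, y, z in m, then the turn, a rotation vector about the tool's x, y, z in rad, then the closure, from 0 (fully open) to 1 (shut). A call has 1 to 8 rows; each row shifts and turns the pose as measured when the row begins, along the tool's axes as they then stand; what a row does not reach is not made up. A row lasts 1/8 s, in which the tool goes at most 62.5 mm and 10.7 degrees, less where a joint would pass 70% of its speed; a pose out of reach is approached as far as the arm can. A call with a gripper value outside its range is refused whole. The fingers move at their own pace and stop on an object; "force" is the grip in N (left out, the last holds). Time passes only in rows, so rows that do not move let the fingers close. It gives the time, the measured TCP pose, the force and the opening at its end, in the units of the state.
- r.sense(): the state, without advancing time (a new reading comes with each control period).
- eyes.snapshot(name): name is "scene" or "side" or "wrist"; returns the picture (420x560x3 uint8, red, green, blue); there is no depth.
- eyes.get_calibration(name): a dict with "mtx" (3x3 intrinsics, pixels), "D" ([k1, k2, p1, p2, k3] as OpenCV has them; the pictures are not rectified), "R" (3x3) and "t" (3): a world point X has camera coordinates R X + t; the wrist camera has in their place "T_tool_cam" (4x4, takes a point from camera to tool coordinates, whose origin is the TCP and whose axes are the flange's). Camera axes: x right, y down, z forward; pixel columns grow to the right and rows downward; lengths in mm; the calibration is good to about 2 mm. A picture is of the moment at which its call begins: read the wrist's pose just before it. get_calibration takes no time and is no camera call.
- r.hand_in(): hands the job in, once; it reports no verdict.
The state is a dict: "time": time; "joint_pos": joint angles; "qd": joint speeds; "joint_efforts": joint torques, N m; "tool_pos": TCP position; "tcp_rot": TCP orientation; "ft_force": force on the tool from outside, world axes, zero at the start; "wrist_torque": the same for the moment, N m; "finger_gap": finger opening in mm.
Only numpy, scipy, OpenCV 4.12 (cv2) and the standard library are available. Lean on these libraries where they do the work, as an engineer would, in place of code of your own. Each camera call takes 0.05 s, during which the arm holds its last target. There are 200 camera calls.

TASK

Set the little lever jack upright on the bench with its whole round saddle under the round lift pad that sticks out from the hinged painting board. Pump the jack's handle once as a trial: all the way down, so that the board rises on the saddle, then let it come fully up again so that the board lies back down; then press the handle all the way down a second time and finish while still holding it down, with the board raised. Lift the board with the jack only, keep the small painted study lying on it, and leave the two loose tins beside it where they stand.

Things in the scene. Friction and masses are not known exactly. Their poses are not given: they have to be found in the camera images.
- jack: loose lever jack, 0.75 kg. Origin on its underside below the grey pump block; x points to the saddle, away from the handle. Block (grip here): 36 along x, 30 along y, z 8 to 64 mm, sides free. Steel base plate x -105 to 85, 60 wide, 8 thick. Column radius 21 at x = 55 bears the saddle. Handle pivots at x = -24, z = 56 and slopes up to -x, 94 long
- saddle (a point): centre of the top face of the jack's round black rubber saddle, radius 14 mm; 55 mm ahead of the jack's origin along its x, 53 mm above the bench with the handle up. It rises 27 mm when the handle goes fully down (64 mm per rad) and sinks back with it
- paddle (a point): top centre of the black 28 x 36 mm rubber paddle on the end of the jack's handle: press here. Handle up: 94 mm behind the jack's origin, 95 mm above the bench, sloping 0.45 rad; fully down: 104 mm behind, 63 mm above the bench, nearly level. Pressing takes 2 N free, 5 to 9 N under the board; a spring lifts it when let go
- jack_handle (a joint): angle of the jack's handle: 0 fully up (rest), 0.42 rad fully down at its stop. It does not latch.
- tilt_rig: stand of the hinged board: wooden base with two side cheeks, 160 mm wide, fixed. Origin on the bench straight below the lift pad's centre; x points from the pad to the hinge. The stand spans x = 50 to 175 mm, the board x = 40 to 155; from x = -25 to 40 only the pad and its 30 mm wide bracket overhang the bench, 60 mm above it
- lift_pad (a point): centre of the underside of the steel lift pad, a disc of radius 25 mm and 11 mm thick with a bolt head on top, carried by a dark bracket in front of the board's middle; 60 mm above the bench with the board down, 7 mm above the lowered saddle.
- tilt_board (a joint): tilt of the hinged plywood board (115 x 164 x 12 mm, about 0.7 kg, top 80 mm above the bench): 0 lying down on its stand, grows as the pad end rises; about 0.13 rad with the jack fully pumped.
- board_mid (a point): point on the board's top face near its middle, 91 mm from the pad towards the hinge.
- study: small wax study on board, 81 x 96 x 11 mm, lying loose on the hinged board; origin at the centre of its underside.
- small_tin: bystander: open tin of set plum wax, 58 mm across, 50 mm high, loose; origin at the centre of its underside.
- low_tin: bystander: open pale tin of set oxide wax, 59 mm across, 45 mm high, loose; origin at the centre of its underside.
- jack_ram: the jack's steel ram with the saddle on top; origin at the centre of the saddle's top face (same point as point saddle).

How it is judged:
By the outcome, as a careful person would: the job done as asked, in the order asked, and still so for the second after the job is handed in, while the arm keeps its last pose, push and grip.
It also fails if it takes over 51 s, if anything falls off the work surface, if the arm or the gripper's body presses on something with over 40 N, if the wrist force passes 120 N, or if a joint passes its speed limit or range.

## Working session

There is one attempt and no reset: what is moved stays moved. The work goes in short steps, Python scripts to look and compute and a tool call to move; the robot and the scene stay as the last step left them, time stands still between calls to the robot, and variables do not carry over. Pictures are saved under pics/ and viewed, about 8 in all and at most 12, crops included, and the job is handed in when it is done.

Besides the shell and the picture viewer there is one more tool, called as name(argument=value, ...), one argument or row to a line, values as JSON. play_rows: Moves the arm, as the interface text tells. Its arguments: {"type":"object","properties":{"deltas":{"type":"array"},"force":{"type":"number"}},"required":["deltas"]}

```bash
mkdir -p pics
python3 - <<'E'
from bench import r, eyes
import cv2
print(r.sense())
for n in ["scene","side","wrist"]:
    im=eyes.snapshot(n); cv2.imwrite(f"pics/{n}0.png",im[:,:,::-1])
    c=eyes.get_calibration(n); print(n,{k:(v.tolist() if hasattr(v,'tolist') else v) for k,v in c.items()})
a=cv2.imread("pics/scene0.png");b=cv2.imread("pics/side0.png")
E
```

```text
{'time': 0.0, 'joint_pos': array([-7.33621119e+01,  7.51727005e+00,  8.53293644e+01, -1.11917447e-03,
        8.72617341e+01, -4.89500116e+00]), 'qd': array([ 0.04492876, -0.10908586,  0.01393773, -0.10518904, -0.03363484,
       -0.06717089]), 'joint_efforts': array([ 5.64682596e-04, -5.69391596e+01, -5.00558174e+01, -3.36506237e-04,
        1.48060906e-02,  3.43906152e-05]), 'tool_pos': array([ 220.05699674, -557.592771  ,  230.22108244]), 'tcp_rot': array([-1.79891931e+02, -8.13336545e-03,  2.15329361e+01]), 'ft_force': array([ 0.51991924, -0.3741327 , -0.67785425]), 'wrist_torque': array([-0.03725836,  0.03229753,  0.04200248]), 'finger_gap': 85.36344122347698}
scene {'mtx': [[525.8891202705812, 0.0, 292.58768021825705], [0.0, 525.8891202705812, 211.67600346502496], [0.0, 0.0, 1.0]], 'D': [-0.20875581806687607, 0.0, 0.0, 0.0, 0.0], 'R': [[0.5637195559040478, -0.8259644210994506, 0.0017428049783450841], [-0.6407503287971704, -0.4386407368963924, -0.6301058007043798], [0.521209438170167, 0.35408625928273346, -0.7765073357988963]], 't': [-463.3995128599034, 185.56695260861935, 1148.
[... 234 characters left out ...]
1054, -0.015777346548826288], [-0.12888036649047535, 0.6553095566260091, -0.7442843785327651], [0.16676727678964604, -0.7255321055502584, -0.6676764479955647]], 't': [327.49251958846503, 312.82310108423667, 650.4828764025431]}
wrist {'mtx': [[358.1912041161053, 0.0, 282.5589415747118], [0.0, 358.1912041161053, 214.72090455589137], [0.0, 0.0, 1.0]], 'D': [-0.05410558125415921, 0.0, 0.0, 0.0, 0.0], 'T_tool_cam': [[0.0002144443895476589, -0.95823103142769, -0.2859951825164703, 73.80580046308609], [0.9999997301648508, 0.00040643499148790155, -0.0006119483827619069, -1.1261807652681588], [0.0007026263795661047, -0.28599497411602026, 0.9582308600209805, -142.20063375964878], [0.0, 0.0, 0.0, 1.0]]}
```

View pics/scene0.png

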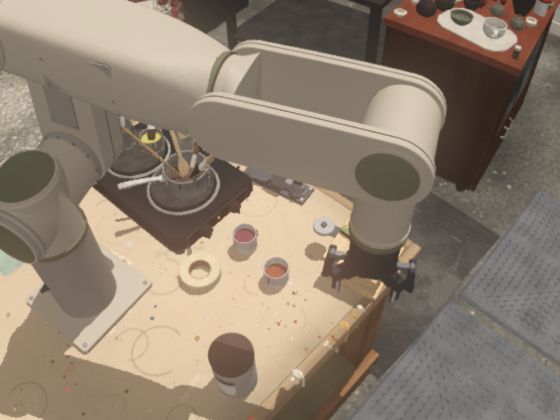

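View pics/side0.png

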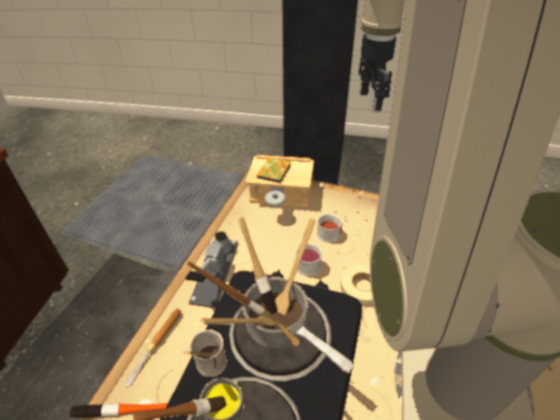

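The jack is at about (215,270) in the side view and (280,185) in the scene view, half hidden. The rig is at (280,180) and the pad at (275,198) in the side view. The tins stand at (330,228) and (310,260). I'll enlarge crops of both views.

Run:
```python
import cv2,numpy as np
a=cv2.imread("pics/scene0.png")[150:290,230:430];b=cv2.imread("pics/side0.png")[150:310,180:350]
A=cv2.resize(b,None,fx=4.5,fy=3.7,interpolation=cv2.INTER_CUBIC)
cv2.imwrite("pics/c_side.png",cv2.resize(b,None,fx=3.7,fy=3.7,interpolation=cv2.INTER_CUBIC))
cv2.imwrite("pics/c_scene.png",cv2.resize(a,None,fx=4,fy=4,interpolation=cv2.INTER_CUBIC))
```

```text
(no output)
```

View pics/c_side.png

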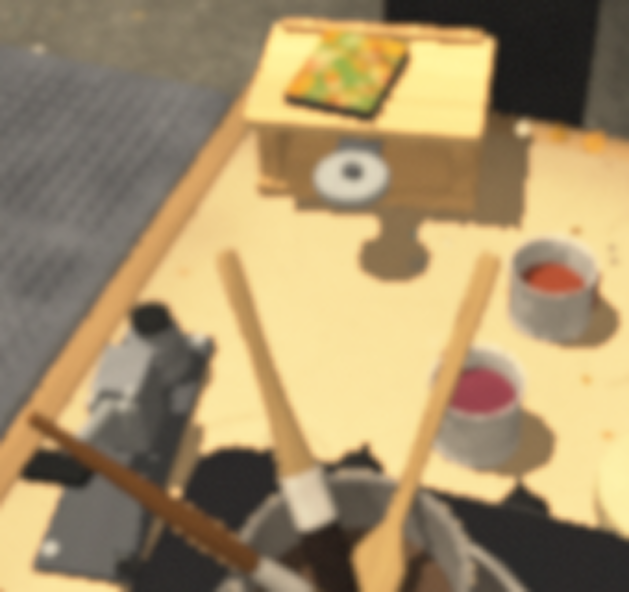

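View pics/c_scene.png

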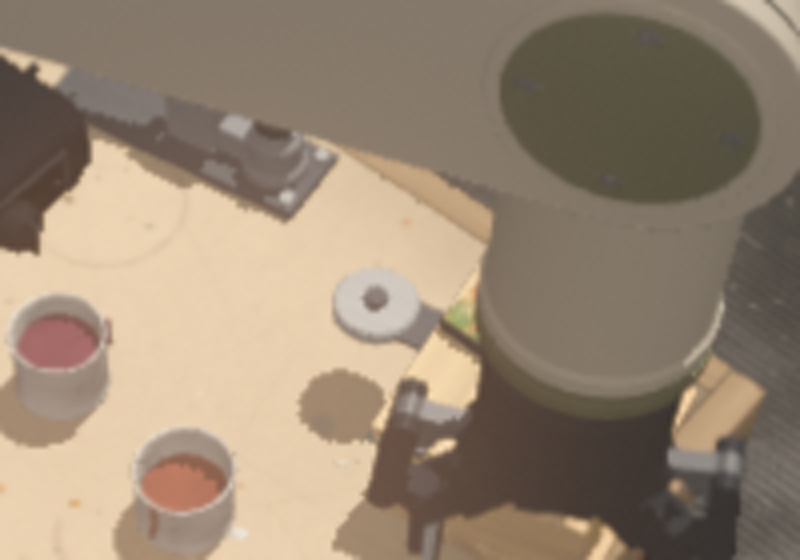

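```bash
cat > h.py <<'E'
import numpy as np,cv2
from bench import r,eyes
def ray(n,uv,T=None):
    c=eyes.get_calibration(n)
    p=cv2.undistortPoints(np.array([[uv]],float),np.array(c['mtx']),np.array(c['D']))[0,0]
    d=np.array([p[0],p[1],1.])
    if n=='wrist':
        M=T@np.array(c['T_tool_cam']); return M[:3,3],M[:3,:3]@d
    R=np.array(c['R']);return -R.T@np.array(c['t']),R.T@d
def at(n,uv,z,T=None):
    o,d=ray(n,uv,T); return o+d*(z-o[2])/d[2]
def Ttool(s):
    from scipy.spatial.transform import Rotation as Ro
    T=np.eye(4);T[:3,:3]=Ro.from_euler('xyz',s['tcp_rot'],degrees=True).as_matrix();T[:3,3]=s['tool_pos'];return T
def proj(n,X,T=None):
    c=eyes.get_calibration(n)
    if n=='wrist':
        M=np.linalg.inv(T@np.array(c['T_tool_cam']));R,t=M[:3,:3],M[:3,3]
    else: R,t=np.array(c['R']),np.array(c['t'])
    return cv2.projectPoints(np.atleast_2d(np.array(X,float)),cv2.Rodrigues(R)[0],t,np.array(c['mtx']),np.array(c['D']))[0][:,0]
E
python3 - <<'E'
from h import *
np.set_printoptions(precision=1,suppress=True)
S=lambda u,v:(180+(u-1.35)/3.7,150+(v-1.35)/3.7)
C=lambda u,v:(230+(u-1.5)/4,150+(v-1.5)/4)
for nm,uv,z in [('saddle',(151,318),53),('pad',(352,174),71),('paddle',(60,467),93),('rearL',(35,570),8),('rearR',(130,580),8),('frontR',(212,340),8),('bNL',(246,122),80),('bNR',(489,135),80),('bFR',(495,40),80),('bFL',(278,24),80),('plum',(480,385),50),('ox',(553,275),45),('knob?',(392,0),0)]:
    print('side',nm,at('side',S(*uv),z))
for nm,uv,z in [('saddle',(270,128),53),('pad',(377,303),71),('fa',(335,157),8),('fb',(287,217),8),('plum',(58,340),50),('ox',(183,480),45)]:
    print('scene',nm,at('scene',C(*uv),z))
E
```

```text
side saddle [ 514.7 -220.4   53. ]
side pad [ 418.3 -356.8   71. ]
side paddle [510.2 -72.4  93. ]
side rearL [535.7 -61.1   8. ]
side rearR [481.2 -66.    8. ]
side frontR [ 488.6 -249.8    8. ]
side bNL [ 498.8 -386.3   80. ]
side bNR [ 334.1 -403.9   80. ]
side bFR [ 345.8 -515.1   80. ]
side bFL [ 507.5 -505.3   80. ]
side plum [ 309.4 -209.    50. ]
side ox [ 278.2 -314.1   45. ]
side knob? [ 454.3 -673.     0. ]
scene saddle [ 508.5 -227.4   53. ]
scene pad [ 418.5 -360.6   71. ]
scene fa [ 545.4 -252.8    8. ]
scene fb [ 486.7 -255.3    8. ]
scene plum [ 307.8 -217.4   50. ]
scene ox [ 273.8 -328.8   45. ]
```

The jack stands upright: saddle about (511,-224), paddle (510,-72), yaw about -89. The pad is at about (418,-359). Next I'll move over the jack to look with the wrist camera.

```bash
cat >> h.py <<'E'
def plan(p,yaw,n):
    s=r.sense();x=s['tool_pos'].copy();y=s['tcp_rot'][2];dp=(np.array(p)-x)/n;dy=((yaw-y+180)%360-180)/n
    for i in range(n):
        a=np.radians(y);d=[np.cos(a)*dp[0]+np.sin(a)*dp[1],np.sin(a)*dp[0]-np.cos(a)*dp[1],-dp[2]]
        print([[round(v/1000,4) for v in d],[0,0,round(-np.radians(dy),3)]]);y+=dy
    print('step',np.linalg.norm(dp).round(1),dy.round(2))
E
python3 -c "
from h import *
plan([490,-200,240],91,8)"
```

```text
[[np.float64(0.0478), np.float64(-0.0292), np.float64(-0.0012)], [0, 0, np.float64(-0.152)]]
[[np.float64(0.0517), np.float64(-0.0217), np.float64(-0.0012)], [0, 0, np.float64(-0.152)]]
[[np.float64(0.0543), np.float64(-0.0136), np.float64(-0.0012)], [0, 0, np.float64(-0.152)]]
[[np.float64(0.0558), np.float64(-0.0053), np.float64(-0.0012)], [0, 0, np.float64(-0.152)]]
[[np.float64(0.0559), np.float64(0.0032), np.float64(-0.0012)], [0, 0, np.float64(-0.152)]]
[[np.float64(0.0548), np.float64(0.0116), np.float64(-0.0012)], [0, 0, np.float64(-0.152)]]
[[np.float64(0.0524), np.float64(0.0198), np.float64(-0.0012)], [0, 0, np.float64(-0.152)]]
[[np.float64(0.0488), np.float64(0.0275), np.float64(-0.0012)], [0, 0, np.float64(-0.152)]]
step 56.0 8.68
```

play_rows(
  deltas=[
    [[0.048,-0.029,-0.001],[0,0,-0.152],0],
    [[0.052,-0.022,-0.001],[0,0,-0.152],0],
    [[0.054,-0.014,-0.001],[0,0,-0.152],0],
    [[0.056,-0.005,-0.001],[0,0,-0.152],0],
    [[0.056,0.003,-0.001],[0,0,-0.152],0],
    [[0.055,0.012,-0.001],[0,0,-0.152],0],
    [[0.052,0.02,-0.001],[0,0,-0.152],0],
    [[0.049,0.028,-0.001],[0,0,-0.152],0],
  ],
)

```text
time: 1.15
tool_pos: [489.7, -186.7, 236.4]
tcp_rot: [-179.9, -0.2, 93.0]
ft_force: [0.4, 0.5, -0.2]
finger_gap: 85.5
```

Run:
```python
from h import *
s=r.sense();im=eyes.snapshot('wrist');print(s['tool_pos'],s['tcp_rot'],s['qd'].round(1),s['time'])
np.save('T1.npy',Ttool(s))
cv2.imwrite('pics/w1.png',cv2.resize(im[:,:,::-1],(784,588),interpolation=cv2.INTER_CUBIC))
```

```text
[ 489.74348248 -186.71249306  236.41008773] [-179.90031585   -0.22191441   92.96551853] [ 51.3  14.5 -14.5   0.2  -0.4 -20.4] 1.15
```

View pics/w1.png

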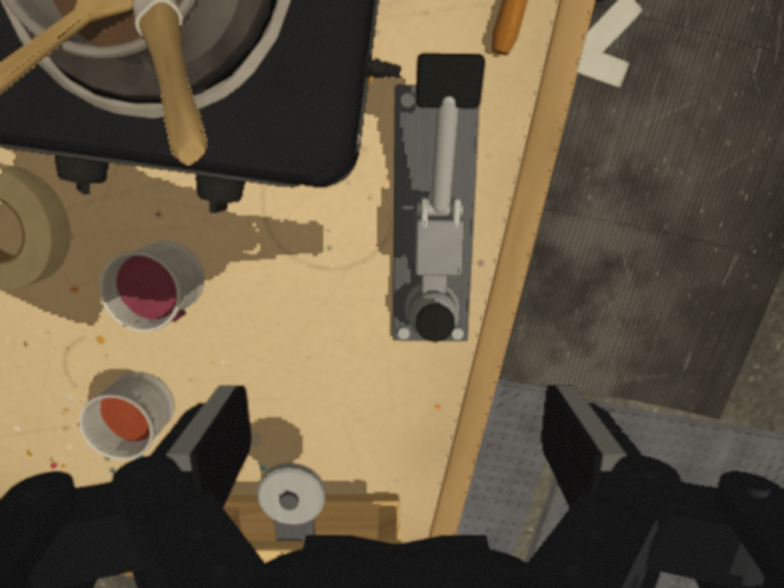

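The jack is fully visible: block top centre at (440,246), saddle (436,322), paddle (450,80), front corners (392,341) and (468,340). The pad is at (291,495). No obstacle is near the block.

Run:
```python
from h import *
np.set_printoptions(precision=1,suppress=True)
T=np.load('T1.npy');k=lambda u,v:((u+.5)/1.4-.5,(v+.5)/1.4-.5)
for nm,uv,z in [('saddle',(435,322),53),('block',(440,246),64),('paddle',(450,80),95),('fa',(392,341),8),('fb',(468,340),8),('pad',(291,495),71),('bolt',(289,500),76),('edge',(510,300),0),('edge2',(545,120),0),('bl',(418,272),64),('br',(461,273),64),('rigR',(399,497),80),('rigL',(225,490),80)]:
    print(nm,at('wrist',k(*uv),z,T))
plan([512,-172,120],91,4)
```

```text
saddle [ 518.8 -222.4   53. ]
block [ 517.1 -167.8   64. ]
paddle [512.8 -73.6  95. ]
fa [ 490.4 -255.     8. ]
fb [ 550.3 -251.1    8. ]
pad [ 422.1 -355.2   71. ]
bolt [ 421.6 -355.7   76. ]
edge [ 581.7 -218.8    0. ]
edge2 [592.  -83.2   0. ]
bl [ 504.2 -185.4   64. ]
br [ 532.  -184.6   64. ]
rigR [ 500.6 -345.3   80. ]
rigL [ 376.9 -347.1   80. ]
[[np.float64(0.0019), np.float64(0.0049), np.float64(0.0291)], [0, 0, np.float64(0.012)]]
[[np.float64(0.002), np.float64(0.0049), np.float64(0.0291)], [0, 0, np.float64(0.012)]]
[[np.float64(0.002), np.float64(0.0048), np.float64(0.0291)], [0, 0, np.float64(0.012)]]
[[np.float64(0.0021), np.float64(0.0048), np.float64(0.0291)], [0, 0, np.float64(0.012)]]
step 29.6 -0.66
```

play_rows(
  deltas=[
    [[0.001,0.005,0.03],[0,0,0],0.25],
    [[0.001,0.005,0.03],[0,0,0],0.25],
    [[0.001,0.005,0.03],[0,0,0],0.25],
    [[0,0.004,0.02],[0,0,0],0.25],
    [[0,0,0],[0,0,0],0.25],
  ],
  force=50,
)

```text
time: 1.82
tool_pos: [513.2, -172.0, 122.9]
tcp_rot: [180.0, -0.5, 94.0]
ft_force: [-0.2, -0.6, 0.3]
finger_gap: 64.1
```

Run:
```python
from h import *
s=r.sense();im=eyes.snapshot('wrist');print(s['tool_pos'],s['tcp_rot'],s['qd'].round(1),s['time'],s['finger_gap'])
np.save('T2.npy',Ttool(s))
cv2.imwrite('pics/w2.png',cv2.resize(im[:,:,::-1],(784,588),interpolation=cv2.INTER_CUBIC))
```

```text
[ 513.21403415 -172.04595364  122.90750734] [179.99514205  -0.45555192  94.03613835] [ 0.1 -0.9 -1.  -0.   0.5 -0.2] 1.825 64.0526394129796
```

View pics/w2.png

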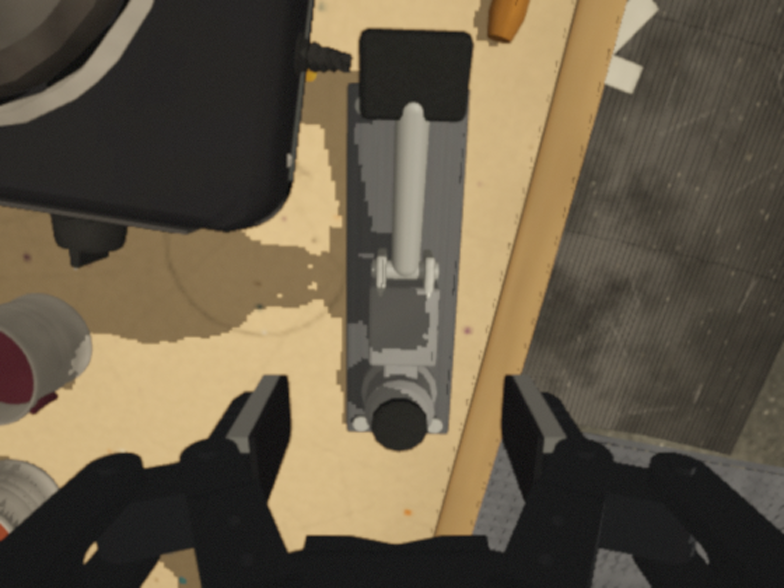

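Clear close view: saddle (399,424), paddle centre (416,75), block front edge (369,361) to (437,363), plate front corners (347,431) and (449,433).

Run:
```python
from h import *
np.set_printoptions(precision=1,suppress=True)
T=np.load('T2.npy');k=lambda u,v:((u+.5)/1.4-.5,(v+.5)/1.4-.5)
P={}
for nm,uv,z in [('saddle',(399,424),53),('blockfront',(403,362),64),('paddle',(416,75),95),('fa',(347,431),8),('fb',(449,433),8),('plateL',(347,90),8)]:
    P[nm]=at('wrist',k(*uv),z,T);print(nm,P[nm])
d=P['saddle']-P['paddle'];print(np.degrees(np.arctan2(d[1],d[0])),np.hypot(d[0],d[1]))
d=P['fb']-P['fa'];print(np.degrees(np.arctan2(d[1],d[0]))-90,np.hypot(d[0],d[1]))
d=P['fa']-P['plateL'];print(np.degrees(np.arctan2(d[1],d[0])))
```

```text
saddle [ 518.9 -221.4   53. ]
blockfront [ 517.9 -184.7   64. ]
paddle [513.3 -73.7  95. ]
fa [ 491.2 -254.     8. ]
fb [ 550.4 -251.1    8. ]
plateL [483.  -69.8   8. ]
-87.84719584829462 147.7863236909652
-87.21783130203501 59.30659168713627
-87.459701865788
```

play_rows(
  deltas=[
    [[0.005,0.004,0.024],[0,0,0.026],0.25],
    [[0,0,0.024],[0,0,0],0.25],
    [[0,0,0.024],[0,0,0],0.25],
    [[0,0,0.022],[0,0,0],0.25],
    [[0,0,0],[0,0,0],0.25],
  ],
)

```text
time: 2.5
tool_pos: [522.3, -169.3, 36.1]
tcp_rot: [179.3, -0.1, 92.4]
ft_force: [-0.1, -0.1, 0.3]
finger_gap: 64.2
```

play_rows(
  deltas=[
    [[0.002,-0.005,0.005],[0,0,0],0.25],
    [[0,0,0.004],[0,0,0],0.25],
    [[0,0,0],[0,0,0],0.25],
  ],
)

```text
time: 2.88
tool_pos: [519.4, -168.7, 30.6]
tcp_rot: [179.1, 0.0, 92.4]
ft_force: [0.2, -0.6, -0.1]
finger_gap: 63.8
```

play_rows(
  deltas=[
    [[0.002,-0.003,0.004],[0.016,0,0],0.25],
    [[0,0,0.001],[0,0,0],0.25],
    [[0,0,0],[0,0,0],0.6],
    [[0,0,0],[0,0,0],0.8],
    [[0,0,0],[0,0,0],0.8],
    [[0,0,0],[0,0,0],0.8],
  ],
  force=50,
)

```text
time: 3.62
tool_pos: [516.7, -166.8, 26.2]
tcp_rot: [180.0, 0.0, 92.4]
ft_force: [-1.3, -0.2, 0.1]
finger_gap: 29.5
```

play_rows(
  deltas=[
    [[0,0,-0.008],[0,0,0],0.8],
    [[0,0,-0.008],[0,0,0],0.8],
    [[-0.02,0,-0.002],[0,0,0],0.8],
    [[-0.03,0,-0.002],[0,0,0],0.8],
    [[-0.03,0,-0.002],[0,0,0],0.8],
    [[-0.02,0,-0.002],[0,0,0],0.8],
    [[-0.012,0,-0.002],[0,0,0],0.8],
    [[0,0,0],[0,0,0],0.8],
  ],
)

```text
time: 4.62
tool_pos: [518.6, -283.5, 51.0]
tcp_rot: [-179.7, -0.1, 92.4]
ft_force: [1.1, 0.1, -6.2]
finger_gap: 29.3
```

Run:
```python
from h import *
s=r.sense();print({k:s[k] for k in('time','tool_pos','tcp_rot','ft_force','finger_gap')})
im=eyes.snapshot('side')[:,:,::-1][140:320,180:360]; im2=eyes.snapshot('scene')[:,:,::-1][150:290,250:430]
a=cv2.resize(im,(400,400),interpolation=cv2.INTER_CUBIC)
b=cv2.resize(im2,(400,311),interpolation=cv2.INTER_CUBIC)
b=cv2.copyMakeBorder(b,0,89,0,0,cv2.BORDER_CONSTANT)
cv2.imwrite('pics/s3.png',np.hstack([a,b]))
```

```text
{'time': 4.625, 'tool_pos': array([ 518.56792146, -283.51136965,   51.04390077]), 'tcp_rot': array([-1.79696894e+02, -8.29757432e-02,  9.24234879e+01]), 'ft_force': array([ 1.13222537,  0.06497216, -6.19295582]), 'finger_gap': 29.339871527864428}
```

View pics/s3.png

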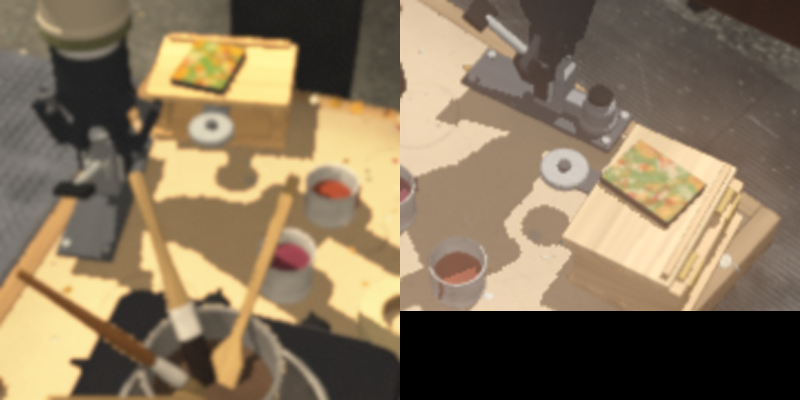

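Both views show the jack held level and upright beside the rig. In the scene half the pad is at (565,168), the saddle at (600,94) and the near board edge runs (642,125) to (565,240). I'll use the held saddle to check the cameras.

Run:
```python
from h import *
np.set_printoptions(precision=1,suppress=True)
C=lambda u,v:(250+(u-400+.5)*.45-.5,150+(v+.5)*.45-.5)
S=lambda u,v:(180+(u+.5)*.45-.5,140+(v+.5)*.45-.5)
for nm,uv,z in [('saddle',(600,94),77.8),('pad',(565,168),71),('bA',(642,125),80),('bB',(565,240),80),('bC',(735,172),80)]:print(nm,at('scene',C(*uv),z))
for nm,uv,z in [('pad',(211,127),71),('bA',(142,97),80),('bB',(291,104),80)]:print('side',nm,at('side',S(*uv),z))
```

```text
saddle [ 519.  -341.2   77.8]
pad [ 418.7 -360.7   71. ]
bA [ 505.4 -400.2   80. ]
bB [ 338.9 -410.5   80. ]
bC [ 505.4 -509.1   80. ]
side pad [ 418.3 -356.    71. ]
side bA [ 504.2 -382.1   80. ]
side bB [ 336.6 -401.7   80. ]
```

play_rows(
  deltas=[
    [[0,0,0.009],[0,0,0],0.8],
    [[0,0,0.009],[0,0,0],0.8],
    [[-0.005,0,0.003],[-0.005,0,0],0.8],
    [[0,0,0],[0,0,0],0.8],
    [[0,0,0],[0,0,0],0.8],
  ],
)

```text
time: 5.35
tool_pos: [517.9, -284.5, 26.8]
tcp_rot: [-179.9, -0.2, 92.6]
ft_force: [0.7, 0.7, -7.7]
finger_gap: 29.7
```

play_rows(
  deltas=[
    [[0,0,-0.003],[0,0,0],0.8],
    [[-0.004,-0.015,0],[0,0,0],0.8],
    [[-0.004,-0.015,0],[0,0,0],0.8],
    [[-0.003,-0.015,0],[0,0,0],0.8],
    [[0,0,0],[0,0,0],0.8],
  ],
)

```text
time: 5.98
tool_pos: [470.0, -299.0, 30.9]
tcp_rot: [-179.9, -0.2, 92.6]
ft_force: [0.5, 0.4, -7.2]
finger_gap: 29.1
```

play_rows(
  deltas=[
    [[0,-0.01,0.002],[0,0,0],0.8],
    [[0,-0.012,0],[0,0,0],0.8],
    [[0,-0.012,0],[0,0,0],0.8],
    [[0,-0.01,0],[0,0,0],0.8],
    [[0,0,0],[0,0,0],0.8],
  ],
)

```text
time: 6.6
tool_pos: [422.7, -301.0, 28.9]
tcp_rot: [-179.9, -0.2, 92.6]
ft_force: [-0.1, 1.0, -6.9]
finger_gap: 29.4
```

play_rows(
  deltas=[
    [[-0.002,-0.004,0],[0,0,0],0.8],
    [[0,0,0.001],[0,0,0],0.8],
    [[0,0,0.002],[0,0,0],0.8],
    [[0,0,0.001],[0,0,0],0.8],
    [[0,0,0],[0,0,0],0.8],
  ],
)

```text
time: 7.22
tool_pos: [420.1, -304.1, 26.4]
tcp_rot: [-180.0, -0.1, 92.6]
ft_force: [-0.9, -0.1, -6.1]
finger_gap: 29.4
```

play_rows(
  deltas=[
    [[0.001,-0.002,0.001],[0,0,0],0.8],
    [[0,0,0.0015],[0,0,0],0.8],
    [[0,0,0],[0,0,0],0.8],
  ],
)

```text
time: 7.6
tool_pos: [419.2, -303.9, 26.3]
tcp_rot: [179.9, -0.0, 92.7]
ft_force: [-0.2, -1.1, -6.7]
finger_gap: 29.7
```

play_rows(
  deltas=[
    [[0,0,0.003],[0,0,0],0.8],
    [[0,0,0],[0,0,0],0.8],
    [[0,0,0],[0,0,0],0.8],
  ],
)

```text
time: 7.98
tool_pos: [419.4, -303.9, 26.2]
tcp_rot: [179.9, -0.0, 92.7]
ft_force: [-0.3, -0.1, -4.3]
finger_gap: 29.6
```

play_rows(
  deltas=[
    [[0,0,0.002],[0,0,0],0.8],
    [[0,0,0.001],[0,0,0],0.55],
    [[0,0,0],[0,0,0],0.4],
    [[0,0,0],[0,0,0],0.3],
    [[0,0,0],[0,0,0],0.3],
  ],
)

```text
time: 8.6
tool_pos: [420.6, -305.0, 25.8]
tcp_rot: [179.9, 0.1, 92.7]
ft_force: [0.4, 0.5, 0.1]
finger_gap: 59.6
```

Run:
```python
from h import *
np.set_printoptions(precision=1,suppress=True)
T=np.load('T1.npy');k=lambda u,v:((u+.5)/1.4-.5,(v+.5)/1.4-.5)
S=lambda u,v:(180+(u-1.35)/3.7,150+(v-1.35)/3.7)
for a in [(190,150)]:
  for b in [(228,258),(490,258),(35,418)]:
    o,d=ray('wrist',k(*a),T);p,e=ray('side',S(*b))
    t=np.linalg.lstsq(np.c_[d,-e],p-o,rcond=None)[0];print(b,o+d*t[0],np.linalg.norm(o+d*t[0]-p-e*t[1]))
print('hob corner',at('wrist',k(352,165),20,T),at('wrist',k(352,165),50,T))
```

```text
(228, 258) [ 422.5 -114.8  218.4] 1.6928713853495765
(490, 258) [ 398.6 -115.4  158.8] 112.89119007307752
(35, 418) [ 420.7 -114.8  213.9] 112.45563376585254
hob corner [ 456.1 -121.9   20. ] [ 458.6 -121.1   50. ]
```

play_rows(
  deltas=[
    [[0,0,-0.02],[0,0,0],0.3],
    [[0,0,-0.03],[0,0,0],0.3],
    [[0,0,-0.04],[0,0,0],0.3],
    [[0,0,-0.04],[0,0,0],0.5],
    [[0,0,-0.04],[0,0,0],0.8],
    [[0,0,-0.03],[0,0,0],1],
    [[0,0,0],[0,0,0],1],
  ],
)

```text
time: 9.48
tool_pos: [419.3, -304.2, 230.2]
tcp_rot: [180.0, -0.0, 92.7]
ft_force: [0.4, 0.6, -0.2]
finger_gap: -0.0
```

Run:
```python
from h import *
s=r.sense();im=eyes.snapshot('wrist');print(s['tool_pos'],s['tcp_rot'],s['qd'].round(1),s['time'],s['finger_gap'])
np.save('T3.npy',Ttool(s))
cv2.imwrite('pics/w4.png',cv2.resize(im[:,:,::-1],(784,588),interpolation=cv2.INTER_CUBIC))
```

```text
[ 419.26825118 -304.16567216  230.18124335] [ 1.79967589e+02 -4.71198118e-02  9.26741152e+01] [ 0.1  1.   2.4  0.  -0.7  0. ] 9.475 -0.030342516635884154
```

View pics/w4.png

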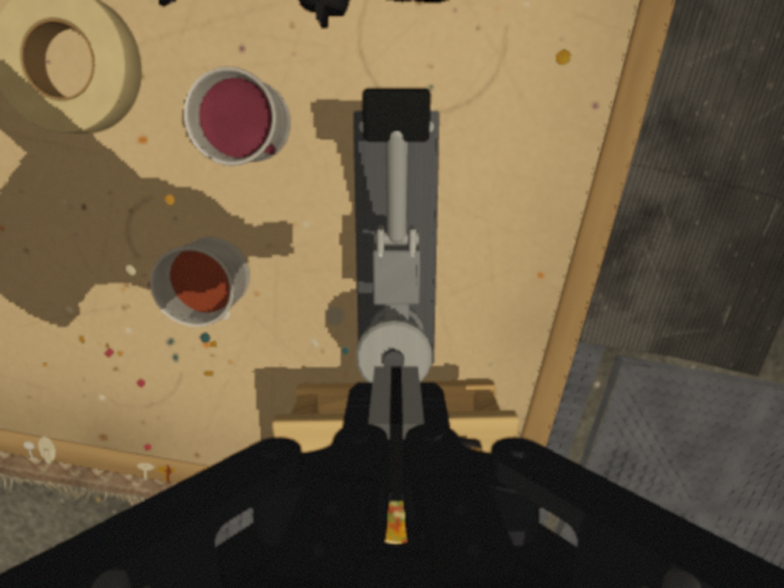

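The saddle is hidden under the pad, whose disc is centred at about (395,357). The block is at (396,277) and the paddle at (396,114), with the handle pointing straight back. The jack is lined up with the pad and both tins are in place.

Run:
```python
from h import *
np.set_printoptions(precision=1,suppress=True)
T=np.load('T3.npy');k=lambda u,v:((u+.5)/1.4-.5,(v+.5)/1.4-.5)
for nm,uv,z in [('padL',(358,357),71),('padR',(433,357),71),('padtop',(395,322),71),('blockfront',(397,303),64),('paddle',(396.5,114),95),('rearL',(358,113),8),('rearR',(438,113),8)]:
    print(nm,at('wrist',k(*uv),z,T))
plan([414.5,-208,130],5,8)
```

```text
padL [ 397.9 -358.7   71. ]
padR [ 446.5 -356.4   71. ]
padtop [ 420.8 -333.6   71. ]
blockfront [ 421.6 -323.    64. ]
paddle [ 415.9 -210.5   95. ]
rearL [ 389.2 -204.9    8. ]
rearR [ 444.2 -202.3    8. ]
[[np.float64(0.012), np.float64(0.0), np.float64(0.0123)], [0, 0, np.float64(0.191)]]
[[np.float64(0.0118), np.float64(-0.0022), np.float64(0.0123)], [0, 0, np.float64(0.191)]]
[[np.float64(0.0111), np.float64(-0.0044), np.float64(0.0123)], [0, 0, np.float64(0.191)]]
[[np.float64(0.0101), np.float64(-0.0065), np.float64(0.0123)], [0, 0, np.float64(0.191)]]
[[np.float64(0.0087), np.float64(-0.0083), np.float64(0.0123)], [0, 0, np.float64(0.191)]]
[[np.float64(0.0069), np.float64(-0.0098), np.float64(0.0123)], [0, 0, np.float64(0.191)]]
[[np.float64(0.0049), np.float64(-0.0109), np.float64(0.0123)], [0, 0, np.float64(0.191)]]
[[np.float64(0.0028), np.float64(-0.0116), np.float64(0.0123)], [0, 0, np.float64(0.191)]]
step 17.2 -10.96
```

play_rows(
  deltas=[
    [[0.012,0,0.008],[0,0,0.16],1],
    [[0.012,-0.002,0.01],[0,0,0.16],1],
    [[0.011,-0.004,0.01],[0,0,0.16],1],
    [[0.01,-0.006,0.012],[0,0,0.16],1],
    [[0.009,-0.008,0.012],[0,0,0.16],1],
    [[0.007,-0.01,0.012],[0,0,0.16],1],
    [[0.005,-0.01,0.01],[0,0,0.16],1],
    [[0,0,0],[0,0,0.05],1],
  ],
)

```text
time: 10.52
tool_pos: [402.2, -213.0, 136.5]
tcp_rot: [-178.7, 0.7, 23.4]
ft_force: [0.1, -0.3, 0.7]
finger_gap: -0.1
```

```bash
python3 -c "
from h import *
print(r.sense()['joint_pos'])
plan([415,-207,103],18,3)"
```

```text
[-34.47135003 -10.22228713 112.74940492   0.12726483  78.92216257
  32.12905182]
[[np.float64(0.0047), np.float64(-0.0002), np.float64(0.0112)], [0, 0, np.float64(0.031)]]
[[np.float64(0.0047), np.float64(-0.0003), np.float64(0.0112)], [0, 0, np.float64(0.031)]]
[[np.float64(0.0047), np.float64(-0.0004), np.float64(0.0112)], [0, 0, np.float64(0.031)]]
step 12.1 -1.79
```

play_rows(
  deltas=[
    [[0.005,0,0.01],[0,0,0],1],
    [[0.004,0,0.008],[0,0,0],1],
    [[0.003,0,0.006],[0,0,0],1],
    [[0,0,0],[0,0,0],1],
  ],
)

```text
time: 11.02
tool_pos: [411.3, -206.0, 106.6]
tcp_rot: [-178.4, 0.9, 23.6]
ft_force: [0.5, 0.3, -0.8]
finger_gap: -0.3
```

play_rows(
  deltas=[
    [[0.003,0.001,0.007],[0,0,0],1],
    [[0,0,0.008],[0,0,0],1],
    [[0.001,-0.002,0.008],[0,0,0],1],
    [[0.001,-0.002,0.008],[0,0,0],1],
  ],
)

```text
time: 11.52
tool_pos: [415.3, -201.1, 75.7]
tcp_rot: [-178.5, 0.7, 23.6]
ft_force: [-2.4, 0.8, 4.8]
finger_gap: 0.4
```

play_rows(
  deltas=[
    [[0,0,0.006],[0,0,0],1],
    [[0,0,0.006],[0,0,0],1],
    [[0,0,0.005],[0,0,0],1],
    [[0,0,0.004],[0,0,0],1],
  ],
)

```text
time: 12.02
tool_pos: [416.2, -200.6, 60.3]
tcp_rot: [-178.5, 0.7, 23.6]
ft_force: [-24.1, 14.9, 55.2]
finger_gap: 0.1
```

play_rows(
  deltas=[
    [[0,0,-0.0005],[0,0,0],1],
  ],
)

```text
time: 12.15
tool_pos: [416.6, -200.9, 63.3]
tcp_rot: [-178.5, 0.7, 23.6]
ft_force: [-5.6, 3.0, 10.5]
finger_gap: 0.2
```

Run:
```python
from h import *
s=r.sense();print(s['tool_pos'],s['ft_force'],s['time'])
im=eyes.snapshot('side')[:,:,::-1][140:320,180:360]; im2=eyes.snapshot('scene')[:,:,::-1][140:320,250:430]
cv2.imwrite('pics/s5.png',np.hstack([cv2.resize(i,(400,400),interpolation=cv2.INTER_CUBIC) for i in(im,im2)]))
```

```text
[ 416.55644465 -200.9421999    63.25462779] [-5.55762485  3.02576464 10.53541593] 12.15
```

View pics/s5.png

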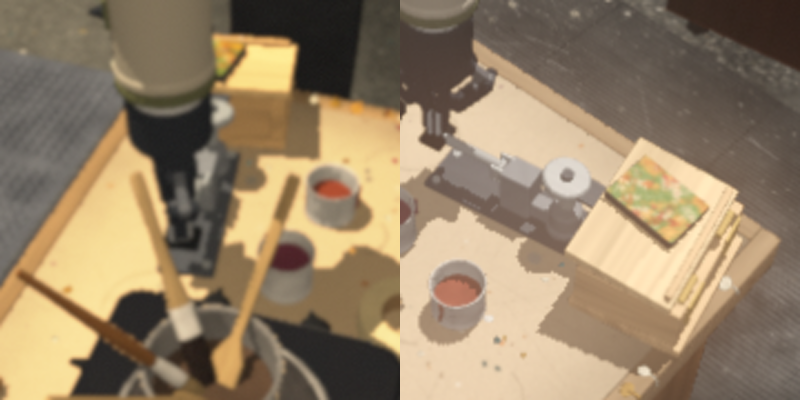

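The handle is level, the saddle bears on the pad at (567,175), and the board is raised with the study still on it. Now I'll let the handle come up.

play_rows(
  deltas=[
    [[0,0.001,-0.008],[0,0,0],1],
    [[0,0.001,-0.008],[0,0,0],1],
    [[0,0.001,-0.008],[0,0,0],1],
    [[0,0.001,-0.008],[0,0,0],1],
    [[0,0,-0.01],[0,0,0],1],
    [[0,0,-0.006],[0,0,0],1],
    [[0,0,0],[0,0,0],1],
    [[0,0,0],[0,0,0],1],
  ],
)

```text
time: 13.25
tool_pos: [419.4, -206.3, 112.4]
tcp_rot: [-178.6, 0.7, 23.6]
ft_force: [0.2, -0.5, 0.7]
finger_gap: -0.1
```

play_rows(
  deltas=[
    [[0,0,0],[0,0,0],1],
    [[0,0,0],[0,0,0],1],
    [[0,0,0],[0,0,0],1],
    [[0,0,0],[0,0,0],1],
  ],
)

```text
time: 13.75
tool_pos: [418.7, -205.8, 111.3]
tcp_rot: [-178.5, 0.7, 23.6]
ft_force: [0.4, 0.3, -0.3]
finger_gap: 0.2
```

Run:
```python
from h import *
s=r.sense();print(s['tool_pos'],s['ft_force'],s['time'])
im=eyes.snapshot('side')[:,:,::-1][140:320,180:360]; im2=eyes.snapshot('scene')[:,:,::-1][140:320,250:430]
cv2.imwrite('pics/s6.png',np.hstack([cv2.resize(i,(400,400),interpolation=cv2.INTER_CUBIC) for i in(im,im2)]))
```

```text
[ 418.74758801 -205.79432189  111.30355618] [ 0.41172613  0.32477179 -0.26797624] 13.75
```

View pics/s6.png

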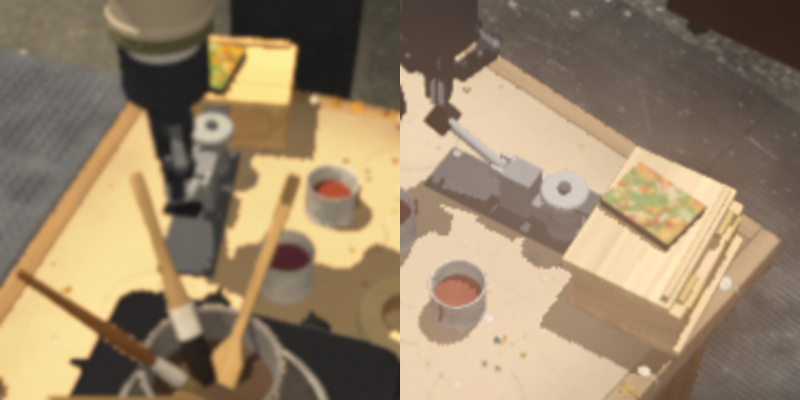

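The board is back down with the pad at (565,190), the handle is fully up, and the study and tins haven't moved. Second press now.

play_rows(
  deltas=[
    [[-0.003,-0.001,0.008],[0,0,0],1],
    [[0,0,0.009],[0,0,0],1],
    [[0.001,-0.002,0.008],[0,0,0],1],
    [[0.001,-0.002,0.008],[0,0,0],1],
    [[0,0,0.006],[0,0,0],1],
  ],
)

```text
time: 14.48
tool_pos: [415.4, -200.1, 70.8]
tcp_rot: [-178.5, 0.6, 23.6]
ft_force: [-0.0, 2.4, 4.9]
finger_gap: -0.4
```

play_rows(
  deltas=[
    [[0,0,0.004],[0,0,0],1],
    [[0,0,0.003],[0,0,0],1],
    [[0,0,0.002],[0,0,0],1],
  ],
)

```text
time: 14.85
tool_pos: [415.6, -199.5, 62.3]
tcp_rot: [-178.5, 0.6, 23.6]
ft_force: [-7.2, 6.7, 24.3]
finger_gap: -0.0
```

play_rows(
  deltas=[
    [[0,0,0.001],[0,0,0],1],
    [[0,0,0.001],[0,0,0],1],
  ],
)

```text
time: 15.1
tool_pos: [415.6, -199.6, 62.8]
tcp_rot: [-178.5, 0.6, 23.6]
ft_force: [-6.3, 6.5, 16.6]
finger_gap: 0.2
```

Run:
```python
from h import *
for i in range(6): im2=eyes.snapshot('scene')
s=r.sense();print(s['tool_pos'],s['ft_force'],s['time'])
im=eyes.snapshot('side')[:,:,::-1][140:320,180:360]; im2=im2[:,:,::-1][140:320,250:430]
cv2.imwrite('pics/s7.png',np.hstack([cv2.resize(i,(400,400),interpolation=cv2.INTER_CUBIC) for i in(im,im2)]))
print(r.sense()['ft_force'])
```

```text
[ 415.60328913 -199.5956877    62.73028576] [-5.71527992  6.93712115 17.66018263] 15.4
[-6.69406262  6.40437023 16.44761248]
```

View pics/s7.png

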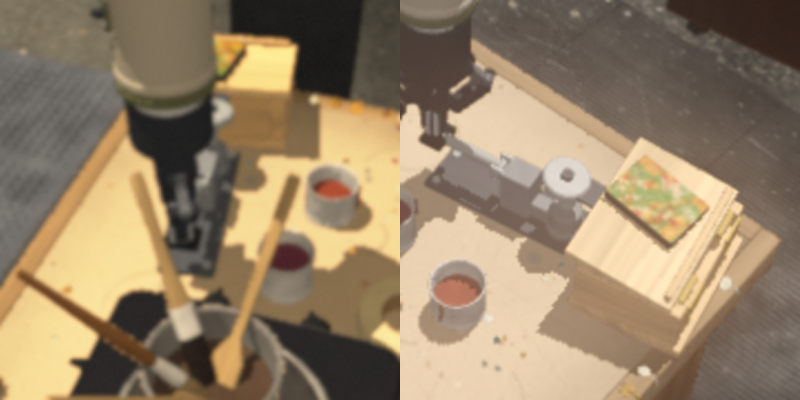

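The board is raised just as on the first stroke, with the pad at (567,175) and the study in place. The push holds steady at about 17 N, well above the 9 N needed, so I'm handing in.

```bash
python3 -c "
from bench import r
print(r.hand_in())"
```

```text
the job is handed in; nothing more can be done
None
```

The jack is under the lift pad, the trial stroke and return are done, and I handed in at about 15.5 s with the handle held down and the board raised.

- **Placing:** I gripped the jack by its block and set it upright. The saddle centre measured about 2 mm from the pad centre, against 11 mm of allowance.
- **First stroke:** The handle went down to its stop and the board rose. When I let go, the pictures showed the handle fully up and the board lying flat.
- **Second stroke:** The handle is pressed to its stop again. The tool tip read 62.7 mm high (63 expected), and the push held steady at about 17 N.
- **Last check:** The final pictures matched the first raised position. The study is still on the board and the tins are where they stood.

- **High push on the first stroke:** The wrist force peaked at about 55 N for one row as the closed fingertips met the handle's stop. That is below the 120 N wrist limit. It is above 40 N, but that limit is for the arm and the gripper's body and only the fingertips were touching. I eased it at once and kept the second stroke to about 24 N.
- **Camera agreement:** The cameras placed the pad within about 5 mm of each other.

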